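# Turn a waxed canelé mould mouth-down to drain

### The arm

A 6-joint arm with a two-finger parallel gripper is mounted at the origin on a cart in front of the work surface, level with it; the furniture and walls round the work are solid. World frame = base frame: x ahead of the robot, y to its left, z up, the work surface at z = 0. Lengths are in m, angles in rad, forces in N, time in s.
With the tool pointing down it reaches from about 0.25 to 0.775 m from the base axis. Payload 4 kg.
Tool frame: the origin (TCP) lies midway between the tips of the shut fingers; the grasp point (between the pads) lies 19 mm behind it; z points along the fingers, y is the line along which they close (so a half turn about z gives the same grasp; the last joint's range is limited). The gripper opens to 94 mm and grips with 3 to 60 N. Pads are 16 mm wide; open, the fingers measure 119 mm over their backs; the gripper's body (75 mm by 177 mm) begins 78 mm behind the grasp point.
Start: joints at [-1.234, 0.087, 1.371, -0, 1.684, -0.103], TCP at [0.234, -0.498, 0.179] pointing down, gripper open.
Joint ranges: [-3.1, 3.1], [-0.76, 2.03], [0.27, 2.55], [-1.08, 4.22], [0.17, 2.65], [-2.57, 2.57]. Speed limits (rad/s): [2.79, 2.79, 3.14, 3.14, 3.14, 3.14].

### API

Orientations are given as [roll, pitch, yaw] about the fixed x, y, z axes, in that order (R = Rz(yaw) Ry(pitch) Rx(roll)).
In Python, from bench import robot gives the robot as it stands. The module is installed in compiled form; this text tells all that it offers.
- The arm moves only by the tool arm_command, never from a script. Its argument "targets" is a list of rows, each a list of 4 numbers: the shift along the world's x, y, z as a fraction of full scale, then the turn about the world's z as a fraction of full scale. A call has 1 to 8 rows; each row is the pose to reach, as a shift and turn from the pose commanded when the call began; what a row does not reach only later rows make up. Full scale, the value 1, is 0.5 m for a shift and 120 degrees for a turn. A row lasts 1/12 s, in which the tool goes at most 41.7 mm and 7.16 degrees, less where a joint would pass 70% of its speed; a pose out of reach is approached as far as the arm can. A call with a number of a shift or a turn outside -1 to 1 is refused whole. A call with a gripper value outside its range is refused whole. "claw" is the closure, from 0 (fully open) to 1 (shut), set as the call begins (left out, the last holds). The fingers move at their own pace and stop on an object; the grip force is fixed at half the most. Time passes only in rows, so rows that repeat a pose let the fingers close. It gives the time, the measured TCP pose, the force, the opening and the grip force at its end, in the units of the state.
- robot.get_obs(): the state, without advancing time (a new reading comes with each control period).
- robot.snapshot(name): name is "scene" or "top" or "wrist"; returns the picture (480x640x3 uint8, red, green, blue); there is no depth.
- robot.camera_info(name): a dict with "vfov" (degrees; the focal length in pixels is half the picture's height over the tangent of half this angle, whatever the lens; pixels are square), "cx", "cy" (the principal point, pixels), "extrinsics" (4x4, takes a point from camera to world coordinates); the wrist camera has in their place "T_tool_cam" (4x4, takes a point from camera to tool coordinates, whose origin is the TCP and whose axes are the flange's). Camera axes: x right, y up, looking along -z (the intrinsics and any distortion apply to the point x, -y, -z); pixel columns grow to the right and rows downward; lengths in m; the calibration is good to about 2 mm. A picture is of the moment at which its call begins: read the wrist's pose just before it. camera_info takes no time and is no camera call.
- robot.close_job(): hands the job in; it is judged then, once.
The state is a dict: "time": time; "joint_positions": joint angles; "qvel": joint speeds; "joint_torque": joint torques, N m; "tool_pos": TCP position; "ee_rot": TCP orientation; "wrist_force": force on the tool from outside, world axes, zero at the start; "wrist_torque": the same for the moment, N m; "width": finger opening in m; "finger_force": force on a finger pad.
Only numpy, scipy, OpenCV 4.12 (cv2) and the standard library are available. Lean on these libraries where they do the work, as an engineer would, in place of code of your own. Each camera call takes 0.05 s, during which the arm holds its last target. There are 200 camera calls.

### The job

The copper canelé mould that stands mouth-up on the wooden board has just been coated with wax: turn it over and stand it mouth-down to drain on the wire rack, in the free space beside the two that are already draining. Its whole rim must rest flat on the wires, clear of the other two, which stay as they are; do not drop it.

Things in the scene. Friction and masses are not known exactly. Their poses are not given: they have to be found in the camera images.
- mould: the fluted copper canelé mould to turn over: a round, slightly tapered cup, rim 58 mm across outside, foot 48 mm across, 55 mm tall, walls 3 mm, 0.11 kg. Origin at the centre of its foot; its z axis runs from the foot to the mouth (up at the start)
- mould_rim (a point): centre of the mould's mouth, in the plane of the rim, 55 mm from the foot along the mould's z
- drained_a: one of two identical copper moulds already standing mouth-down on the rack. Origin at the centre of its foot, which is on top; its z axis points down
- drained_b: the other mould already standing mouth-down on the rack, as drained_a
- rack_top (a point): centre of the wire rack, on top of its wires, 48 mm above the range top. The rack is a steel grid of wires 184 mm wide (its x) by 256 mm long (its y), lying firmly on the rim of a steel drip tray 190 mm by 260 mm. z up. The two drained moulds stand at its far (+y) end; the rest of it is free. A green squeeze bottle 196 mm tall stands behind the tray
- board: the fixed wooden board beside the tray, 240 mm (x) by 220 mm (y), 18 mm thick; origin at the centre of its underside, z up. Free apart from the mould; a small steel saucepan (bowl 107 mm across and 46 mm tall, handle up to 76 mm) stands behind the far right corner of the board, seen from the robot
- timer: bystander: a white kitchen timer standing at the back of the range, 32 mm deep (x), 68 mm wide (y), 60 mm tall; origin at the centre of its underside

How it is judged:
At the end, for the whole second after the job is handed in: the mould stands mouth-down (within 0.1 rad) and at rest on the rack, the plane of its rim within 5 mm of the top of the wires, its rim wholly inside the rack's outline, and not touching the two other moulds (angle between mould's own z axis and vertical above 3.04 rad and z of mould_rim in the frame of rack_top between -0.005 and 0.005 m and y of mould_rim in the frame of rack_top between -0.099 and 0.099 m and x of mould_rim in the frame of rack_top between -0.063 and 0.063 m and horizontal distance between mould and drained_a above 0.059 m and horizontal distance between mould and drained_b above 0.059 m and linear speed of mould below 0.02 m/s).
It fails at once if a mould already on the rack is shoved (more than 15 mm) or tipped (more than 0.3 rad) (distance of any of drained_a, drained_b from where it was at the start of the episode above 0.015 m or angle between any of drained_a, drained_b's own z axis and vertical below 2.84 rad).
It fails at once if the mould is thrown or falls from a height (faster than 1.2 m/s) (linear speed of mould above 1.2 m/s).
It fails at once if the mould is let fall onto the rack (mouth-down and less than 30 mm above the wires, yet faster than 0.5 m/s) (angle between mould's own z axis and vertical above 2.6 rad and z of mould_rim in the frame of rack_top below 0.03 m and y of mould_rim in the frame of rack_top between -0.13 and 0.13 m and x of mould_rim in the frame of rack_top between -0.1 and 0.1 m and linear speed of mould above 0.5 m/s).
It also fails if it takes over 62 s, if anything falls off the work surface, if the arm or the gripper's body presses on something with over 40 N, if the wrist force passes 120 N, or if a joint passes its speed limit or range.

## Working session

There is one attempt and no reset: what is moved stays moved. The work goes in short steps, Python scripts to look and compute and a tool call to move; the robot and the scene stay as the last step left them, time stands still between calls to the robot, and variables do not carry over. Pictures are saved under pics/ and viewed, at most 10 in all, crops included, and the job is handed in when it is done.

Besides the shell and the picture viewer there is one more tool, called as name([rows], argument=value, ...), one row to a line, values as JSON. arm_command: Moves the arm, as the interface text tells. Shift numbers are shares of 0.5 m and turn numbers shares of 120 degrees, none past 1 either way. Its arguments: {"type":"object","properties":{"targets":{"type":"array"},"claw":{"type":"number"}},"required":["targets"]}

```bash
mkdir -p pics && cat > h.py <<'E'
import numpy as np, cv2
from bench import robot
from scipy.spatial.transform import Rotation as R
def snap(n,f):
    im=robot.snapshot(n); cv2.imwrite('pics/'+f+'.png',im[:,:,::-1]); return im
def cam(n):
    c=robot.camera_info(n); f=240/np.tan(np.radians(c['vfov'])/2); return c,f
def T(n,obs=None):
    c,f=cam(n)
    if n!='wrist': return np.array(c['extrinsics'])
    M=np.eye(4); M[:3,3]=obs['tool_pos']; M[:3,:3]=R.from_euler('xyz',obs['ee_rot']).as_matrix()
    return M@np.array(c['T_tool_cam'])
def ray(n,u,v,obs=None):
    c,f=cam(n); E=T(n,obs); d=np.array([(u-c['cx'])/f,-(v-c['cy'])/f,-1.]); return E[:3,3],E[:3,:3]@d
def onz(n,u,v,z,obs=None):
    o,d=ray(n,u,v,obs); return o+d*(z-o[2])/d[2]
def proj(n,p,obs=None):
    c,f=cam(n); q=np.linalg.inv(T(n,obs))@np.append(p,1); return c['cx']-f*q[0]/q[2], c['cy']+f*q[1]/q[2]
def tri(a,b):
    (o,d),(p,e)=a,b; s=np.linalg.lstsq(np.c_[d,-e],p-o,rcond=None)[0]; x,y=o+d*s[0],p+e*s[1]; return (x+y)/2,np.linalg.norm(x-y)
E
python3 - <<'E'
from h import *
o=robot.get_obs(); print(o)
a=snap('scene','s0');b=snap('top','t0');c=snap('wrist','w0')
for n in('scene','top','wrist'):print(n,robot.camera_info(n))
E
```

```text
{'time': 0.0, 'joint_positions': array([-1.23409645e+00,  8.79632821e-02,  1.37224773e+00, -3.73744630e-05,
        1.68359151e+00, -1.03106295e-01]), 'qvel': array([ 0.00074577, -0.00043792, -0.00022171, -0.00026591,  0.00123379,
       -0.00180031]), 'joint_torque': array([ 8.80465341e-04, -3.40177274e+01, -3.02424359e+01,  7.18888873e-02,
        3.29391507e-02, -1.60658506e-04]), 'tool_pos': array([ 0.23394879, -0.49709283,  0.17790303]), 'ee_rot': array([-3.13939069e+00, -1.90499142e-04,  4.39801793e-01]), 'wrist_force': array([ 0.52393853,  0.44526449, -0.20123223]), 'wrist_torque': array([0.00143956, 0.00415371, 0.00308532]), 'finger_force': 0.0, 'width': 0.09410627823832915}
scene {'vfov': 57.232097635399995, 'cx': 322.2815580518631, 'cy': 236.23733360009206, 'extrinsics': array([[-0.42181417,  0.63272677, -0.64940715,  0.08404711],
       [-0.90646018, -0.27843665,  0.31749485,  0.4489524 ],
       [ 0.02006874,  0.72258554,  0.69099014,  0.65488162],
       [ 0.        ,  0.        ,  0.        ,  1.        ]])}
top {'vfov': 53.69224810781704, 'cx': 322.24328672119765, 'cy': 244.35837791114182, 'extrinsics': array([[ 0.02709427,  0.99097133, -0.13130772,  0.53408156],
       [-0.99919656,  0.03072842,  0.02572946,  0.17878184],
       [ 0.02953204,  0.1305051 ,  0.99100771,  0.93273745],
       [ 0.        ,  0.        ,  0.        ,  1.        ]])}
wrist {'vfov': 65.53062619171236, 'cx': 318.77445333670977, 'cy': 242.1944538259466, 'T_tool_cam': array([[-1.65413942e-03,  9.67758727e-01,  2.51873598e-01,
         7.30555338e-02],
       [ 9.99998614e-01,  1.64861860e-03,  2.32942586e-04,
        -5.73221907e-04],
       [-1.89811278e-04,  2.51873635e-01, -9.67760113e-01,
        -2.06723139e-01],
       [ 0.00000000e+00,  0.00000000e+00,  0.00000000e+00,
         1.00000000e+00]])}
```

View pics/s0.png

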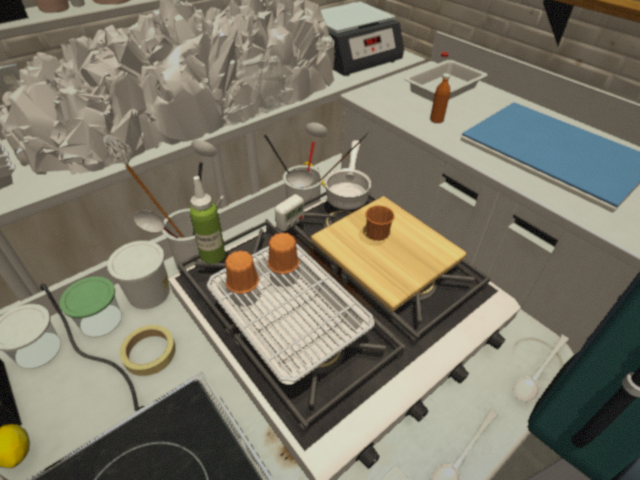

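View pics/t0.png

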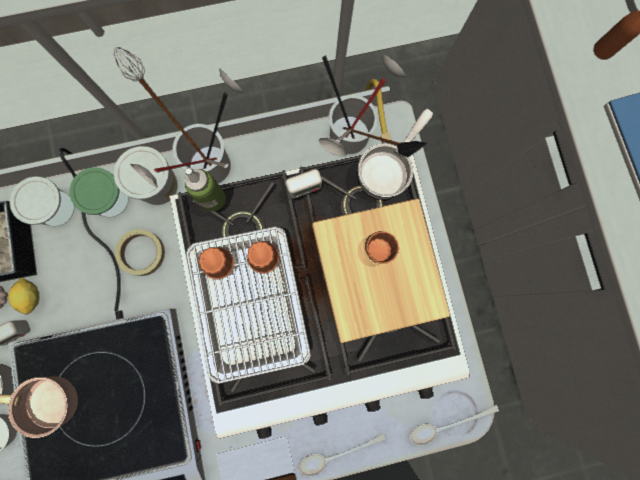

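The scene view shows the target mould mouth-up on the board (scene px ~378,222; top px ~381,247). The two drained moulds are at the far end of the rack (top ~215,262 and ~263,257), and the free rack area is around top ~255,330. Next I'll measure the moulds, rack and board.

```bash
python3 - <<'E'
from h import *
def blobs(f,lo,hi,mn,roi):
    im=cv2.imread(f'pics/{f}.png'); h=cv2.cvtColor(im,cv2.COLOR_BGR2HSV); m=cv2.inRange(h,lo,hi)
    z=np.zeros_like(m); x0,y0,x1,y1=roi; z[y0:y1,x0:x1]=m[y0:y1,x0:x1]
    c,_=cv2.findContours(cv2.morphologyEx(z,cv2.MORPH_CLOSE,np.ones((3,3))),0,1)
    return [k for k in c if cv2.contourArea(k)>mn]
print('copper')
for f,roi in(('s0',(200,190,420,310)),('t0',(190,220,420,290))):
    for k in blobs(f,(2,110,50),(13,255,255),100,roi): print(f,cv2.boundingRect(k),cv2.fitEllipse(k),cv2.contourArea(k))
print('board')
B={}
for f,roi in(('s0',(300,190,480,310)),('t0',(300,190,460,350))):
    k=max(blobs(f,(14,50,110),(28,255,255),800,roi),key=cv2.contourArea)
    q=cv2.approxPolyDP(cv2.convexHull(k),5,True)[:,0]; B[f]=q; print(f,q.tolist())
n={'s0':'scene','t0':'top'}
for f in B:
  for q in B[f]: print(f,q,onz(n[f],*q,0.018).round(3))
E
python3 -c "
import cv2
a=cv2.imread('pics/t0.png')[190:400,170:470];cv2.imwrite('pics/t0c.png',cv2.resize(a,None,fx=2.6,fy=2.6,interpolation=2))
a=cv2.imread('pics/s0.png')[180:400,190:490];cv2.imwrite('pics/s0c.png',cv2.resize(a,None,fx=2.6,fy=2.6,interpolation=2))"
```

```text
copper
s0 (224, 250, 35, 44) ((240.43731689453125, 272.07794189453125), (32.08053970336914, 45.33590316772461), 169.4828338623047) 1110.0
s0 (268, 232, 32, 42) ((282.7202453613281, 252.7859649658203), (31.16598129272461, 43.82740020751953), 179.08407592773438) 1031.0
s0 (366, 206, 27, 34) ((378.3673095703125, 221.90728759765625), (24.91240119934082, 34.29254150390625), 9.503682136535645) 645.0
t0 (199, 248, 35, 31) ((215.9927978515625, 262.370361328125), (30.212154388427734, 33.941104888916016), 106.10807037353516) 800.5
t0 (248, 241, 31, 32) ((262.7860412597656, 256.68359375), (30.237491607666016, 31.30135726928711), 130.68406677246094) 740.0
t0 (366, 231, 33, 33) ((381.7896728515625, 247.0782928466797), (31.09585189819336, 32.19647216796875), 126.70405578613281) 784.5
t0 (295, 226, 24, 55) ((306.6151123046875, 252.98670959472656), (19.757108688354492, 48.218605041503906), 6.5966691970825195) 424.0
board
s0 [[381, 195], [466, 251], [393, 309], [311, 238], [327, 218]]
t0 [[419, 199], [449, 316], [340, 342], [312, 223], [344, 199]]
s0 [381 195] [ 0.754 -0.028  0.018]
s0 [466 251] [ 0.525 -0.094  0.018]
s0 [393 309] [0.46  0.12  0.018]
s0 [311 238] [0.687 0.18  0.018]
s0 [327 218] [0.731 0.122 0.018]
t0 [419 199] [ 0.752 -0.034  0.018]
t0 [449 316] [ 0.524 -0.093  0.018]
t0 [340 342] [0.47  0.116 0.018]
t0 [312 223] [0.697 0.176 0.018]
t0 [344 199] [0.747 0.115 0.018]
```

View pics/t0c.png

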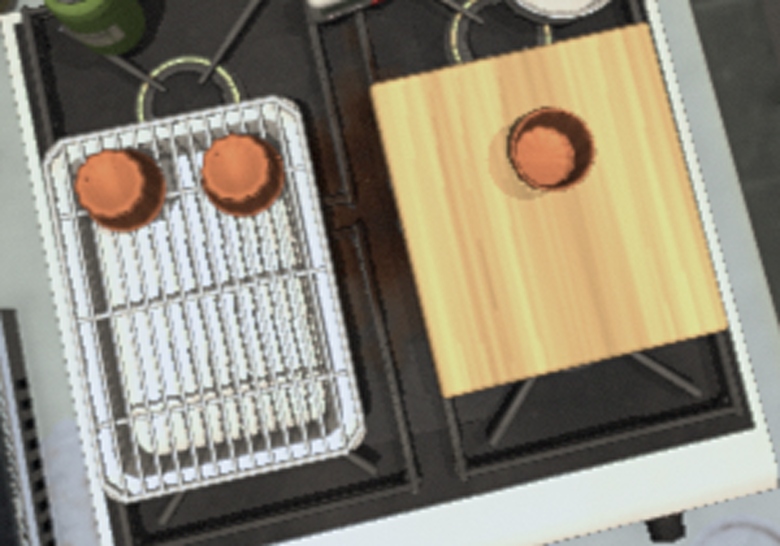

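View pics/s0c.png

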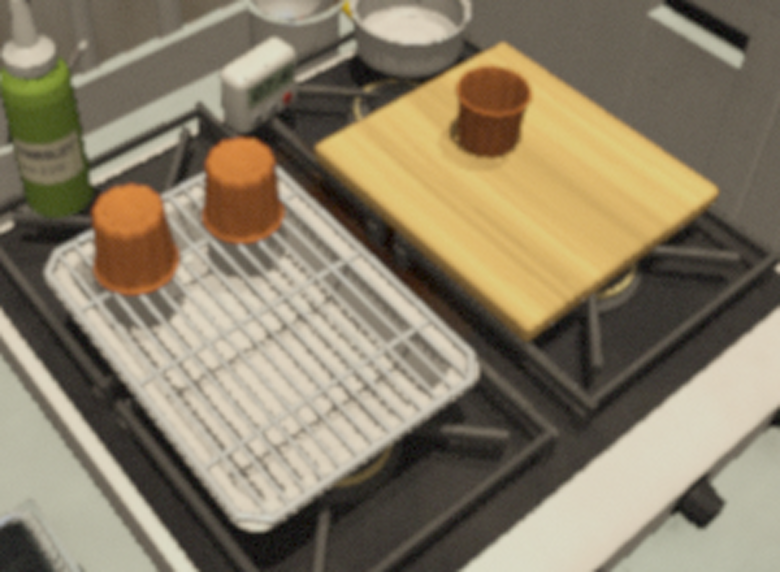

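```bash
python3 - <<'E'
from h import *
S=lambda x,y:(190+x/2.6,180+y/2.6)
P=lambda x,y:(170+x/2.6,190+y/2.6)
D={'b_nr':((717,190),(726,328)),'b_nl':((530,333),(445,396)),'b_fl':((315,150),(372,85)),'b_fr':((505,42),(640,25)),
'rim':((493,93),(551,148)),'A':((130,210),(118,183)),'B':((240,158),(238,168)),
'r_fl':((45,268),(43,152)),'r_nr':((480,370),(368,440)),'r_nl':((240,525),(112,498)),'r_fr':((285,170),(300,98))}
for k,(s,t) in D.items():
    p,e=tri(ray('scene',*S(*s)),ray('top',*P(*t))); print(k,p.round(4),'gap',round(e,4))
E
```

```text
b_nr [ 0.5236 -0.0944  0.0128] gap 0.0003
b_nl [0.4679 0.1127 0.0078] gap 0.0015
b_fl [0.6997 0.1741 0.0056] gap 0.0001
b_fr [ 0.7494 -0.0312  0.0167] gap 0.0052
rim [0.6474 0.0448 0.064 ] gap 0.0015
A [0.6116 0.3464 0.0943] gap 0.0035
B [0.6233 0.2643 0.1001] gap 0.0016
r_fl [0.6362 0.4096 0.0392] gap 0.0028
r_nr [0.4388 0.1706 0.0344] gap 0.0026
r_nl [0.3968 0.351  0.0409] gap 0.0087
r_fr [0.6805 0.2192 0.0203] gap 0.0196
```

arm_command([
  [0.36,0.54,0.06,-0.09],
  [0.36,0.54,0.06,-0.09],
  [0.36,0.54,0.06,-0.09],
  [0.36,0.54,0.06,-0.09],
  [0.36,0.54,0.06,-0.09],
  [0.36,0.54,0.06,-0.09],
  [0.36,0.54,0.06,-0.09],
  [0.36,0.54,0.06,-0.09],
], claw=0)

```text
time: 0.82
tool_pos: [0.415, -0.2252, 0.2093]
ee_rot: [-3.141, -0.001, 0.252]
wrist_force: [1.0, -1.3, 0.8]
width: 0.094
finger_force: 0.0
```

arm_command([
  [0.36,0.54,0,0],
  [0.36,0.54,0,0],
  [0.36,0.54,0,0],
  [0.36,0.54,0,0],
  [0.36,0.54,0,0],
  [0.36,0.54,0,0],
  [0.36,0.54,0,0],
  [0.36,0.54,0,0],
])

```text
time: 1.48
tool_pos: [0.595, 0.0453, 0.2084]
ee_rot: [-3.141, 0.001, 0.253]
wrist_force: [-0.3, -0.3, -0.4]
width: 0.0939
finger_force: 0.0
```

```bash
python3 - <<'E'
from h import *
o=robot.get_obs(); snap('wrist','w1'); print(o['tool_pos'],o['ee_rot'],o['time'])
for p in((.6474,.0448,.073),(.6474,.0448,.018),(.4679,.1127,.018),(.6997,.1741,.018)): print(np.round(proj('wrist',p,o)))
import json; json.dump({k:np.array(v).tolist() for k,v in o.items()},open('w1.json','w'))
E
```

```text
[0.59500554 0.04533812 0.20836505] [-3.14087039e+00  5.59893537e-04  2.53166480e-01] 1.4833
[335. 171.]
[332. 167.]
[235. 306.]
[220.  82.]
```

View pics/w1.png

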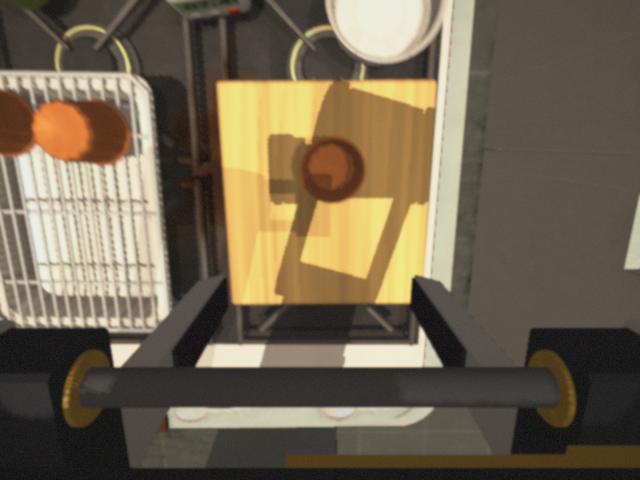

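Wrist view: the rim circle is centred at about (333,170), within 2 px of the two-view estimate. The board's near edge is at row ~304 and the image is aligned with the board and rack. I'll go down to grip about 30 mm above the foot.

arm_command([
  [0.106,0.002,-0.1,0],
  [0.106,0.002,-0.18,0],
  [0.106,0.002,-0.23,0],
  [0.106,0.002,-0.28,0],
  [0.106,0.002,-0.32,0],
  [0.106,0.002,-0.358,0],
  [0.106,0.002,-0.358,0],
])

```text
time: 2.12
tool_pos: [0.6428, 0.0431, 0.0236]
ee_rot: [-3.139, 0.011, 0.251]
wrist_force: [-1.1, 0.4, -0.8]
width: 0.0941
finger_force: 0.0
```

arm_command([
  [0,0,0,0],
  [0,0,0,0],
  [0,0,0,0],
  [0,0,0,0],
  [0,0,0,0],
  [0,0,0,0],
  [0,0,0,0],
], claw=1)

```text
time: 2.7
tool_pos: [0.6478, 0.0437, 0.0313]
ee_rot: [-3.142, -0.002, 0.251]
wrist_force: [-0.1, 0.6, 2.2]
width: 0.0552
finger_force: 30.0
```

```bash
python3 - <<'E'
from h import *
import json; o=json.load(open('w1.json'))
C,S=np.cos(.253),np.sin(.253)
pr=lambda p:np.array([p[0]*C+p[1]*S,-p[0]*S+p[1]*C,p[2]]).round(4)
print('rim',onz('wrist',333,170,.073,o),pr(onz('wrist',333,170,.073,o)))
for n,u,v,z in(('bnear',330,304,.018),('bfar',330,81,.018),('bleft',224,200,.018),('racknear',80,333,.048),('rackfar',80,73,.048),('rackright',158,200,.048)): print(n,pr(onz('wrist',u,v,z,o)))
for n,u,v in(('fl',43,152),('nr',368,440),('nl',112,498),('fr',300,98)):
    print(n,pr(onz('top',170+u/2.6,190+v/2.6,.048)))
for n,u,v in(('A',118,183),('B',238,168)): print(n,pr(onz('top',170+u/2.6,190+v/2.6,.103)))
E
```

```text
rim [0.64758094 0.04635514 0.073     ] [ 0.6386 -0.1172  0.073 ]
bnear [ 0.4834 -0.117   0.018 ]
bfar [ 0.7216 -0.1156  0.018 ]
bleft [ 0.6037 -0.003   0.018 ]
racknear [0.4631 0.1554 0.048 ]
rackfar [0.7241 0.1128 0.048 ]
rackright [0.608  0.0546 0.048 ]
fl [0.7178 0.2365 0.048 ]
nr [0.468  0.0542 0.048 ]
nl [0.4699 0.2356 0.048 ]
fr [0.7158 0.0486 0.048 ]
A [0.6765 0.1795 0.103 ]
B [0.6686 0.099  0.103 ]
```

arm_command([
  [0,0,0.06,0],
  [-0.08,-0.02,0.06,0],
  [-0.16,-0.042,0.06,0],
  [-0.24,-0.062,0.06,0],
  [-0.33,-0.085,0.06,0],
  [-0.33,-0.085,0.06,0],
  [-0.33,-0.085,0.06,0],
  [-0.33,-0.085,0.06,0],
])

```text
time: 3.37
tool_pos: [0.483, 0.0007, 0.0607]
ee_rot: [3.141, -0.002, 0.251]
wrist_force: [0.2, -0.4, -1.5]
width: 0.0555
finger_force: 30.0
```

```bash
python3 - <<'E'
from h import *
o=robot.get_obs();print(o['tool_pos'],o['wrist_force'],o['width']); a=snap('scene','s1');b=snap('wrist','w2')
c=np.vstack([cv2.resize(a[180:330,280:480],(600,450)),]); cv2.imwrite('pics/c1.png',np.hstack([c[:,:,::-1],cv2.resize(b[:,:,::-1],(200,150))[np.r_[0:150,[149]*300]]]))
E
```

```text
[0.48298509 0.00070133 0.06068835] [ 0.19433137 -0.38883697 -1.48693078] 0.05546707435026376
```

View pics/c1.png

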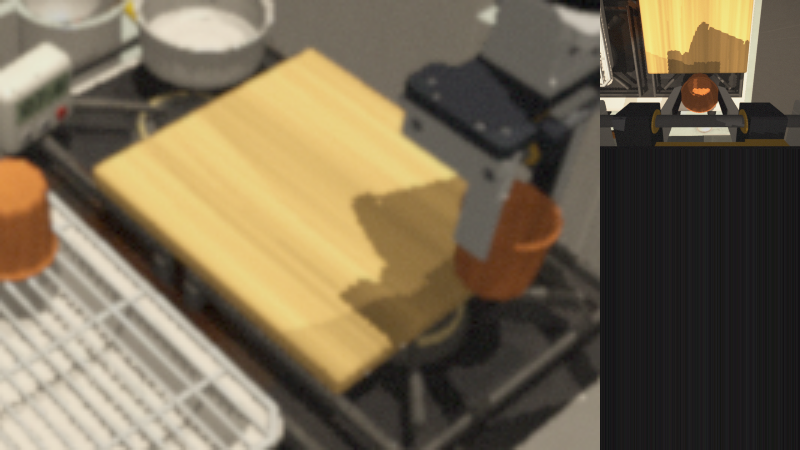

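The scene crop shows the mould gripped in front of the board, already leaning slightly mouth-towards-robot, so it pivots in the pads. I'll press its foot on the board's near edge to lay it over further.

arm_command([
  [0,0,-0.04,0],
  [-0.004,-0.001,-0.06,0],
  [-0.01,-0.002,-0.068,0],
  [-0.018,-0.004,-0.076,0],
  [-0.026,-0.006,-0.084,0],
  [-0.031,-0.008,-0.092,0],
  [-0.035,-0.009,-0.1,0],
  [-0.035,-0.009,-0.1,0],
])

```text
time: 4.13
tool_pos: [0.4655, -0.004, 0.0137]
ee_rot: [3.14, 0.0, 0.252]
wrist_force: [-8.9, 0.2, 17.8]
width: 0.0554
finger_force: 30.0
```

```bash
python3 - <<'E'
from h import *
o=robot.get_obs();print(o['tool_pos'],o['wrist_force'],o['width']); a=snap('scene','s2');b=snap('wrist','w3'); w2=cv2.imread('pics/w2.png')
A=cv2.resize(a[220:320,380:480,::-1],(400,400)); f=lambda w:cv2.resize(w[200:400,190:450],(390,300))
c=np.zeros((600,790,3),np.uint8); c[:400,:400]=A; c[:300,400:]=f(w2); c[300:,400:]=f(b[:,:,::-1]); cv2.imwrite('pics/c2.png',c)
E
```

```text
[ 0.46551632 -0.00403025  0.01367245] [-8.91967506  0.23861785 17.82473289] 0.05544724935118538
```

View pics/c2.png

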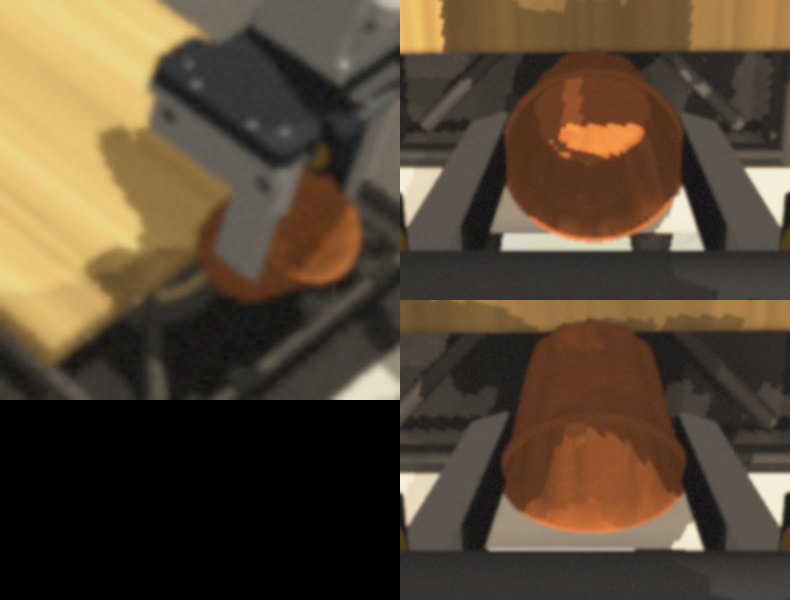

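The mould has turned well past 45°: in the wrist view the foot's upper edge is near row 213 and the rim's lower edge near row 353. Next I'll carry it to the rack's near edge and check the angle there.

arm_command([
  [0,0,0.08,0],
  [0,0,0.16,0],
  [-0.01,0.04,0.2,0],
  [-0.03,0.11,0.2,0],
  [-0.05,0.19,0.2,0],
  [-0.07,0.27,0.2,0],
  [-0.09,0.34,0.2,0],
  [-0.09,0.34,0.2,0],
])

```text
time: 4.9
tool_pos: [0.4181, 0.1724, 0.11]
ee_rot: [-3.138, 0.001, 0.26]
wrist_force: [-0.4, -0.1, -1.4]
width: 0.0554
finger_force: 30.0
```

arm_command([
  [-0.015,0.05,0,0],
  [-0.035,0.12,0,0],
  [-0.035,0.14,0,0],
  [-0.035,0.14,0,0],
  [-0.035,0.14,0,0],
])

```text
time: 5.32
tool_pos: [0.4026, 0.236, 0.1097]
ee_rot: [3.14, 0.001, 0.253]
wrist_force: [-0.0, 0.0, -0.5]
width: 0.0556
finger_force: 30.0
```

```bash
cat >> h.py <<'E'
def xp(p,y=.252): return R.from_euler('z',-y).apply(p)
def angs(o,pts,h=.032):
    # pts: (col,row,kind); closed-form ray (plane y'=tool) vs circle round the grip axis -> tilt phi
    g=xp(o['tool_pos'],o['ee_rot'][2])+[0,0,.019]
    B={'footU':(-.024,-h),'rimU':(-.029,.055-h),'rimL':(.029,.055-h),'footL':(.024,-h)}
    for u,v,k in pts:
        a,d=ray('wrist',u,v,o); a=xp(a,o['ee_rot'][2]);d=xp(d,o['ee_rot'][2])
        q=np.array([-(a-g)[0],(a-g)[2]]); e=np.array([-d[0],d[2]]); b=np.array(B[k]); r=np.hypot(*b)
        for t in np.roots([e@e,2*q@e,q@q-r*r]):
            w=q+np.real(t)*e; f=np.degrees(np.arctan2(b[1],b[0])-np.arctan2(w[1],w[0]))%360; print(k,(w*1e3).round(1),'phi',f.round(1),'im',np.imag(t).round(3))
E
python3 - <<'E'
from h import *
o=robot.get_obs();print(o['tool_pos'],xp(o['tool_pos']),o['wrist_force'],o['width'],o['time']); b=snap('wrist','w4')
cv2.imwrite('pics/c3.png',b[:,:,::-1])
import pickle;pickle.dump(o,open('w4.pkl','wb'))
h=cv2.cvtColor(b,cv2.COLOR_RGB2HSV);m=cv2.inRange(h,(2,110,50),(14,255,255)); print([ (r,m[r,300:340].mean().round()) for r in range(190,370,6)])
for v in (200,213,225): pass
E
```

```text
[0.40263836 0.23598264 0.1097029 ] [0.44876151 0.12813492 0.1097029 ] [-0.02946165  0.02759967 -0.52402226] 0.05563569259900706 5.3167
[(190, np.float64(0.0)), (196, np.float64(0.0)), (202, np.float64(0.0)), (208, np.float64(0.0)), (214, np.float64(13.0)), (220, np.float64(255.0)), (226, np.float64(255.0)), (232, np.float64(255.0)), (238, np.float64(255.0)), (244, np.float64(255.0)), (250, np.float64(255.0)), (256, np.float64(255.0)), (262, np.float64(255.0)), (268, np.float64(255.0)), (274, np.float64(255.0)), (280, np.float64(255.0)), (286, np.float64(255.0)), (292, np.float64(255.0)), (298, np.float64(255.0)), (304, np.float64(255.0)), (310, np.float64(255.0)), (316, np.float64(255.0)), (322, np.float64(255.0)), (328, np.float64(255.0)), (334, np.float64(255.0)), (340, np.float64(255.0)), (346, np.float64(255.0)), (352, np.float64(255.0)), (358, np.float64(0.0)), (364, np.float64(0.0))]
```

View pics/c3.png

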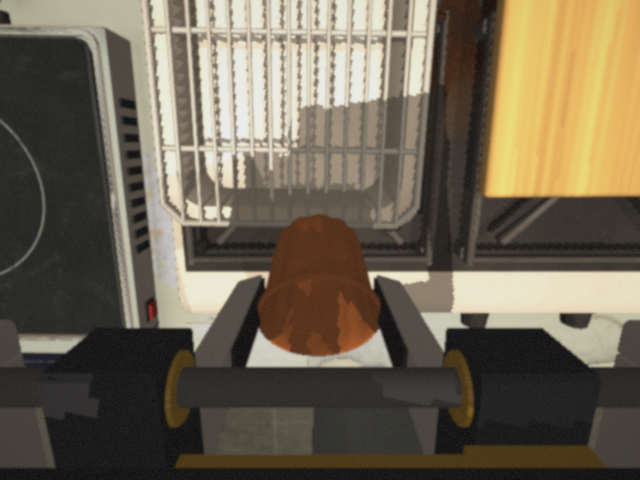

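```bash
python3 - <<'E'
from h import *
import pickle;o=pickle.load(open('w4.pkl','rb'))
angs(o,[(320,215,'footU'),(320,355,'rimL'),(320,272,'rimU')])
for v in(220,226): print(v,xp(onz('wrist',260,v,.048,o)),xp(onz('wrist',260,v,.03,o)))
for u in(145,438):print(xp(onz('wrist',u,100,.048,o)))
for v in(34,150): print('wire',xp(onz('wrist',290,v,.048,o)))
E
```

```text
footU [-34.8 -19.7] phi 23.7 im 0.0
footU [-39.6   5.9] phi 61.6 im 0.0
rimL [35.7  9.9] phi 22.9 im 0.0
rimL [25.  27.3] phi 351.0 im 0.0
rimU [  5.  -36.7] phi 223.8 im 0.0
rimU [-18.9  31.9] phi 21.0 im 0.0
220 [0.46865628 0.17169403 0.048     ] [0.46508398 0.17455849 0.03      ]
226 [0.46416655 0.17187784 0.048     ] [0.4602931  0.17475462 0.03      ]
[0.55131618 0.24603355 0.048     ]
[0.55112961 0.04788589 0.048     ]
wire [0.59148645 0.14719772 0.048     ]
wire [0.51839345 0.14870386 0.048     ]
```

Solving the rays gives a tilt of only about 24°; three edges agree, and so does the ellipse ratio. The rack's near edge is at x'≈0.465. I'll press the foot on that edge carefully and watch the forces.

arm_command([
  [-0.017,-0.004,-0.08,0],
  [-0.017,-0.004,-0.11,0],
  [-0.025,-0.006,-0.126,0],
  [-0.029,-0.007,-0.14,0],
  [-0.033,-0.008,-0.15,0],
  [-0.033,-0.008,-0.158,0],
  [-0.033,-0.008,-0.158,0],
  [-0.033,-0.008,-0.158,0],
])

```text
time: 6.03
tool_pos: [0.3823, 0.2305, 0.0329]
ee_rot: [3.141, 0.008, 0.25]
wrist_force: [-14.0, -3.7, 12.7]
width: 0.0551
finger_force: 30.0
```

```bash
cat >> h.py <<'E'
def rows(b,c=(310,330)):
    h=cv2.cvtColor(b,cv2.COLOR_RGB2HSV);m=cv2.inRange(h,(2,110,40),(14,255,255)); r=np.where(m[190:375,c[0]:c[1]].mean(1)>128)[0]+190; return r.min(),r.max()
E
python3 - <<'E'
from h import *
o=robot.get_obs();print(o['tool_pos'],xp(o['tool_pos']),o['wrist_force'],o['width']); b=snap('wrist','w5')
r=rows(b);print(r); angs(o,[(320,r[0],'footU'),(320,r[1],'rimL')])
E
```

```text
[0.38233308 0.23052162 0.03288887] [0.42773591 0.12790933 0.03288887] [-13.9798318   -3.71834372  12.69624975] 0.055109042912688345
(np.int64(210), np.int64(346))
footU [-40.   -7.1] phi 43.0 im 0.007
footU [-40.   -7.1] phi 43.0 im -0.007
rimL [37.  -1.5] phi 40.8 im 0.0
rimL [16.5 33.1] phi 334.8 im 0.0
```

arm_command([
  [0.002,0.0005,-0.008,0],
  [0.004,0.001,-0.016,0],
  [0.008,0.002,-0.024,0],
  [0.012,0.003,-0.032,0],
  [0.012,0.003,-0.032,0],
  [0.012,0.003,-0.032,0],
])

```text
time: 6.58
tool_pos: [0.3856, 0.2311, 0.0142]
ee_rot: [3.141, 0.015, 0.25]
wrist_force: [-14.4, -3.5, 5.0]
width: 0.0527
finger_force: 29.2
```

```bash
python3 - <<'E'
from h import *
o=robot.get_obs();print(o['tool_pos'],xp(o['tool_pos']),o['wrist_force'],o['width']); b=snap('wrist','w6')
r=rows(b);print(r); angs(o,[(320,r[0],'footU'),(320,r[1],'rimL')])
t=snap('top','t6'); a=cv2.imread('pics/t0.png')
h=cv2.cvtColor(t,cv2.COLOR_RGB2HSV);m=cv2.inRange(h,(2,110,50),(13,255,255))[220:290,190:290]
for k in cv2.findContours(m,0,1)[0]:
    if cv2.contourArea(k)>300: print(cv2.boundingRect(k))
E
```

```text
[0.38559228 0.23112192 0.01418519] [0.43104185 0.12767801 0.01418519] [-14.36513719  -3.53659481   4.97295779] 0.052744412262995206
(np.int64(232), np.int64(358))
footU [-21.6 -33.7] phi 355.8 im 0.0
footU [-34.8  19.7] phi 82.7 im 0.0
rimL [33.  16.8] phi 11.4 im 0.0
rimL [29. 23.] phi 0.0 im 0.0
(9, 28, 35, 31)
(58, 21, 31, 32)
```

arm_command([
  [-0.025,-0.006,0,0],
  [-0.04,-0.01,0.03,0],
  [-0.04,-0.01,0.1,0],
  [-0.02,-0.005,0.13,0],
  [0.018,0.004,0.13,0],
  [0.018,0.004,0.13,0],
  [0.018,0.004,0.13,0],
])

```text
time: 7.27
tool_pos: [0.4016, 0.235, 0.0808]
ee_rot: [3.141, -0.001, 0.249]
wrist_force: [-0.3, 0.8, -1.5]
width: 0.0527
finger_force: 29.8
```

```bash
python3 - <<'E'
from h import *
o=robot.get_obs();print(o['tool_pos'],xp(o['tool_pos']),o['wrist_force'],o['width']); b=snap('wrist','w7')
r=rows(b);print(r); angs(o,[(320,r[0],'footU'),(320,r[1],'rimU')],.03)
a=snap('scene','s7'); A=cv2.resize(a[260:400,250:450,::-1],(400,280)); B=cv2.resize(b[190:380,190:450,::-1],(390,285)); c=np.zeros((285,790,3),np.uint8);c[:280,:400]=A;c[:,400:]=B;cv2.imwrite('pics/c7.png',c)
E
```

```text
[0.40156502 0.23499196 0.08077241] [0.44747506 0.12744316 0.08077241] [-0.29058854  0.79663834 -1.46019443] 0.0527234797197925
(np.int64(231), np.int64(356))
footU [-23.  -30.7] phi 358.2 im 0.0
footU [-34.1  17.7] phi 78.8 im 0.0
rimU [37.4  8. ] phi 127.2 im 0.0
rimU [24.1 29.8] phi 88.2 im 0.0
```

View pics/c7.png

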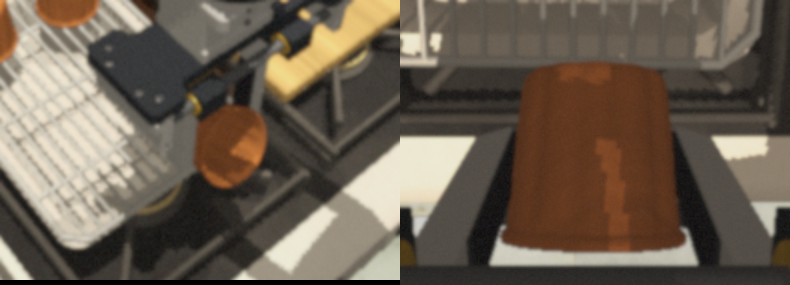

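The mould is now horizontal (~85°), foot towards the rack and mouth towards the robot. The drained moulds have not moved. Next I'll press the underside near the foot onto the rack edge.

arm_command([
  [0.004,0.001,-0.04,0],
  [-0.002,0,-0.056,0],
  [-0.008,-0.002,-0.068,0],
  [-0.014,-0.004,-0.076,0],
  [-0.018,-0.004,-0.084,0],
  [-0.02,-0.005,-0.092,0],
  [-0.02,-0.005,-0.092,0],
  [-0.02,-0.005,-0.092,0],
])

```text
time: 8.03
tool_pos: [0.3907, 0.2334, 0.0343]
ee_rot: [3.142, -0.0, 0.251]
wrist_force: [-0.2, 1.0, -1.2]
width: 0.0529
finger_force: 29.8
```

```bash
python3 - <<'E'
from h import *
o=robot.get_obs();print(o['tool_pos'],xp(o['tool_pos']),o['wrist_force'],o['width']); b=snap('wrist','w8')
r=rows(b);print(r); angs(o,[(320,r[0],'footU'),(320,r[1],'rimU')],.028)
a=snap('scene','s8'); A=cv2.resize(a[260:400,250:450,::-1],(400,280)); B=cv2.resize(b[190:380,190:450,::-1],(390,285)); c=np.zeros((285,790,3),np.uint8);c[:280,:400]=A;c[:,400:]=B;cv2.imwrite('pics/c8.png',c)
E
```

```text
[0.39068919 0.23339673 0.03428878] [0.43654497 0.1286101  0.03428878] [-0.23701645  0.98666193 -1.23260616] 0.05291982822662552
(np.int64(231), np.int64(356))
footU [-23.6 -28.3] phi 359.2 im 0.0
footU [-33.6  15.3] phi 73.9 im 0.0
rimU [39.3  4.9] phi 129.9 im 0.0
rimU [22.2 32.8] phi 81.1 im 0.0
```

View pics/c8.png

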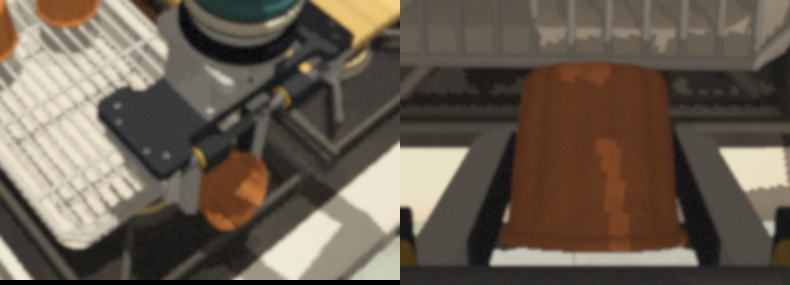

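The force stayed at zero and the mould did not turn: the foot slipped past the front of the edge. I'll raise it, go further over the rack, lower it straight and look for contact.

arm_command([
  [-0.025,-0.006,0.02,0],
  [-0.025,-0.006,0.09,0],
  [0,0,0.1,0],
  [0.038,0.01,0.1,0],
  [0.038,0.01,0.08,0],
  [0.038,0.01,0.06,0],
  [0.038,0.01,0.05,0],
  [0.038,0.01,0.042,0],
])

```text
time: 8.8
tool_pos: [0.4076, 0.2376, 0.0527]
ee_rot: [3.141, 0.005, 0.251]
wrist_force: [-0.3, 0.2, -1.2]
width: 0.0525
finger_force: 29.8
```

```bash
python3 - <<'E'
from h import *
o=robot.get_obs();print(o['tool_pos'],xp(o['tool_pos']),o['wrist_force'],o['width']); b=snap('wrist','w9')
r=rows(b);print(r); angs(o,[(320,r[0],'footU'),(320,r[1],'rimU')],.031)
E
```

```text
[0.40759593 0.2375647  0.05274964] [0.45395698 0.12843089 0.05274964] [-0.28738424  0.21535043 -1.20820819] 0.052476689927599116
(np.int64(231), np.int64(356))
footU [-22.7 -31.9] phi 357.7 im 0.0
footU [-34.5  18.6] phi 80.6 im 0.0
rimU [36.4  9.7] phi 125.5 im 0.0
rimU [24.8 28.3] phi 91.7 im 0.0
```

arm_command([
  [0,0,-0.006,0],
  [0,0,-0.012,0],
  [0,0,-0.018,0],
  [0,0,-0.024,0],
  [0,0,-0.024,0],
])

```text
time: 9.27
tool_pos: [0.4099, 0.2385, 0.0465]
ee_rot: [-3.142, -0.002, 0.252]
wrist_force: [-4.6, -2.1, 11.3]
width: 0.0529
finger_force: 29.6
```

```bash
python3 - <<'E'
from h import *
o=robot.get_obs();print(o['tool_pos'],xp(o['tool_pos']),o['wrist_force'],o['width']); b=snap('wrist','w10')
r=rows(b);print(r); angs(o,[(320,r[0],'footU'),(320,r[1],'rimU')],.031)
E
```

```text
[0.4099458  0.23854433 0.04645344] [0.45647689 0.12879366 0.04645344] [-4.56545691 -2.1425211  11.29383996] 0.05288778274450802
(np.int64(232), np.int64(357))
footU [-22.1 -32.4] phi 356.5 im 0.0
footU [-34.   19.5] phi 82.2 im 0.0
rimU [35.8 11.7] phi 122.3 im 0.0
rimU [26.5 26.7] phi 95.2 im 0.0
```

Contact at last. The contact height and the slightly enlarged image suggest the mould slid up a few mm in the pads. I'll lay it on the free wires, let go and regrip it cleanly.

arm_command([
  [0,0,0.05,0],
  [0.03,0.008,0.07,0],
  [0.08,0.02,0.07,0],
  [0.13,0.033,0.07,0],
  [0.13,0.033,0.05,0],
  [0.13,0.033,0.03,0],
  [0.13,0.033,0.012,0],
  [0.13,0.033,0.004,0],
])

```text
time: 9.98
tool_pos: [0.4721, 0.2542, 0.0447]
ee_rot: [3.141, 0.005, 0.252]
wrist_force: [-7.8, -2.4, 19.6]
width: 0.0526
finger_force: 29.5
```

arm_command([
  [0,0,0,0],
  [0,0,0,0],
  [0,0,0,0],
])

```text
time: 10.23
tool_pos: [0.4729, 0.2545, 0.0456]
ee_rot: [3.141, 0.002, 0.252]
wrist_force: [-3.7, -1.7, 5.7]
width: 0.0525
finger_force: 29.7
```

arm_command([
  [0,0,0,0],
  [0,0,0,0],
  [0,0,0,0],
  [0,0,0.01,0],
  [0,0,0.024,0],
  [0,0,0.024,0],
], claw=0.25)

```text
time: 10.73
tool_pos: [0.4757, 0.2553, 0.0589]
ee_rot: [-3.141, -0.003, 0.251]
wrist_force: [1.0, -0.5, 0.2]
width: 0.0704
finger_force: 0.0
```

```bash
python3 - <<'E'
from h import *
import pickle
o=robot.get_obs();print(o['tool_pos'],xp(o['tool_pos']),o['wrist_force'],o['width']); b=snap('wrist','w11')
r=rows(b);print(r); pickle.dump(o,open('w11.pkl','wb'))
a=snap('scene','s11'); A=cv2.resize(a[220:380,220:420,::-1],(400,320)); B=cv2.resize(b[160:400,160:480,::-1],(400,300)); c=np.zeros((320,800,3),np.uint8);c[:,:400]=A;c[:300,400:]=B;cv2.imwrite('pics/c11.png',c)
E
```

```text
[0.47573513 0.25527371 0.05892294] [0.52435963 0.12859065 0.05892294] [ 0.978428   -0.51524971  0.19727001] 0.07040851278098378
(np.int64(248), np.int64(367))
```

View pics/c11.png

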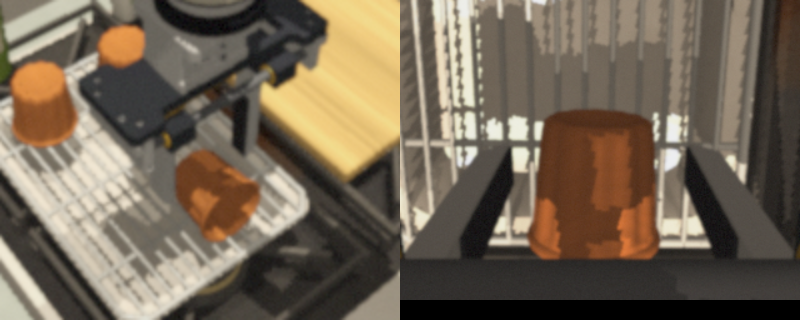

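```bash
python3 - <<'E'
from h import *
import pickle
o=pickle.load(open('w11.pkl','rb'))
for n,v,z in(('footlow',248,.048),('footup',262,.096),('rimup',367,.105)): print(n,xp(onz('wrist',319,v,z,o)))
b=cv2.imread('pics/w11.png');h=cv2.cvtColor(b,cv2.COLOR_BGR2HSV);m=cv2.inRange(h,(2,110,40),(14,255,255))
for r in(255,265,280,300,320,340,350,358): c=np.where(m[r,200:440])[0]+200; print(r,c.min(),c.max())
E
```

```text
footlow [0.53706142 0.12906296 0.048     ]
footup [0.5432792 0.1290597 0.096    ]
rimup [0.49254409 0.12917246 0.105     ]
255 277 356
265 275 360
280 273 362
300 270 363
320 268 363
340 265 363
350 262 366
358 264 366
```

The limit on viewed pictures is used up, so from here I work from numbers only. The mould lies on the wires with its foot at x'≈0.542 and its rim at ≈0.489, which means it had slid to a grip only 18 mm from the foot. I'll regrip about 32 mm from the foot at axis height.

arm_command([
  [-0.014,-0.004,0,0],
  [-0.027,-0.007,-0.007,0],
  [-0.027,-0.007,-0.007,0],
])

```text
time: 11.08
tool_pos: [0.4591, 0.2508, 0.0525]
ee_rot: [3.141, 0.003, 0.252]
wrist_force: [-0.3, 0.3, 0.4]
width: 0.0707
finger_force: 0.0
```

arm_command([
  [0,0,0,0],
  [0,0,0,0],
  [0,0,0,0],
  [0,0,0,0],
  [0,0,0,0],
  [0,0,0.03,0],
  [0,0,0.06,0],
  [0,0,0.06,0],
], claw=1)

```text
time: 11.75
tool_pos: [0.4632, 0.252, 0.0865]
ee_rot: [-3.141, -0.005, 0.251]
wrist_force: [0.7, 0.3, 0.4]
width: 0.0524
finger_force: 29.9
```

```bash
cat >> h.py <<'E'
def rep(name):
    o=robot.get_obs();b=snap('wrist',name); g=xp(o['tool_pos'],o['ee_rot'][2])+[0,0,.019]
    print('t',o['time'],'grip',g.round(4),'F',xp(o['wrist_force']).round(1),'w',o['width'].round(4),'rows',rows(b)); r=rows(b)
    for v in r:
        a=[]
        for dz in(-.03,0,.03): a.append(((xp(onz('wrist',319,v,g[2]+dz,o),o['ee_rot'][2])-g)*1e3).round(1)[0])
        print(' row',v,"x' rel grip at dz -30,0,30:",a)
    h=cv2.cvtColor(b,cv2.COLOR_RGB2HSV);m=cv2.inRange(h,(2,110,40),(14,255,255))
    print(' widths',[(v,int((m[v,200:440]>0).sum())) for v in range(r[0]+2,r[1],12)])
    return o,b
E
python3 - <<'E'
from h import *
rep('w12')
E
```

```text
Traceback (most recent call last):
  File "h.py", line 35, in rep
    print('t',o['time'],'grip',g.round(4),'F',xp(o['wrist_force']).round(1),'w',o['width'].round(4),'rows',rows(b)); r=rows(b)
                                                                                ^^^^^^^^^^^^^^^^
AttributeError: 'float' object has no attribute 'round'
```

```bash
sed -i "s/o\['width'\].round(4)/round(o['width'],4)/" h.py && python3 - <<'E'
from h import *
rep('w13')
E
```

```text
t 11.8 grip [0.5106 0.1289 0.104 ] F [-0.4 -0.3 -2.2] w 0.0519 rows (np.int64(226), np.int64(353))
 row 226 x' rel grip at dz -30,0,30: [np.float64(26.3), np.float64(32.6), np.float64(38.9)]
 row 353 x' rel grip at dz -30,0,30: [np.float64(-58.4), np.float64(-40.4), np.float64(-22.5)]
 widths [(228, 68), (240, 91), (252, 93), (264, 95), (276, 96), (288, 100), (300, 102), (312, 102), (324, 110), (336, 110), (348, 78)]
```

arm_command([
  [-0.05,-0.013,0,0],
  [-0.1,-0.026,0,0],
  [-0.128,-0.033,-0.02,0],
  [-0.128,-0.033,-0.045,0],
  [-0.128,-0.033,-0.056,0],
  [-0.13,-0.034,-0.064,0],
  [-0.132,-0.034,-0.072,0],
  [-0.132,-0.034,-0.076,0],
])

```text
time: 12.52
tool_pos: [0.3911, 0.2333, 0.0459]
ee_rot: [3.141, 0.01, 0.252]
wrist_force: [-13.3, -3.9, 13.6]
width: 0.0512
finger_force: 29.4
```

```bash
python3 - <<'E'
from h import *
rep('w14')
E
```

```text
t 12.5167 grip [0.4369 0.1286 0.0649] F [-13.8  -0.4  13.6] w 0.0512 rows (np.int64(224), np.int64(367))
 row 224 x' rel grip at dz -30,0,30: [np.float64(27.4), np.float64(34.0), np.float64(40.6)]
 row 367 x' rel grip at dz -30,0,30: [np.float64(-69.5), np.float64(-49.5), np.float64(-29.6)]
 widths [(226, 44), (238, 89), (250, 99), (262, 100), (274, 99), (286, 100), (298, 101), (310, 100), (322, 106), (334, 112), (346, 98), (358, 70)]
```

```bash
cat >> h.py <<'E'
def pred(o,phis,h,off=(0,0)):
    g=xp(o['tool_pos'],o['ee_rot'][2])+[-off[0],0,.019+off[1]]
    for f in phis:
        c,s=np.cos(np.radians(f)),np.sin(np.radians(f)); n=np.array([-s,-c]);m=np.array([c,-s]); out=[]
        for w in(h*n-.024*m,h*n+.024*m,-(.055-h)*n-.029*m,-(.055-h)*n+.029*m):
            q=R.from_euler('z',o['ee_rot'][2]).apply(g+[-w[0],0,w[1]]); out.append(round(proj('wrist',q,o)[1]))
        print(f,'rows footU,footL,rimU,rimL',out)
E
python3 - <<'E'
from h import *
o=robot.get_obs(); pred(o,range(50,160,10),.03)
b=cv2.imread('pics/w14.png'); g=cv2.cvtColor(b,cv2.COLOR_BGR2GRAY)
print([(r,int(g[r,318:322].mean())) for r in range(205,385,4)])
E
```

```text
50 rows footU,footL,rimU,rimL [215, 252, 320, 343]
60 rows footU,footL,rimU,rimL [219, 243, 333, 335]
70 rows footU,footL,rimU,rimL [225, 235, 344, 326]
80 rows footU,footL,rimU,rimL [233, 228, 352, 316]
90 rows footU,footL,rimU,rimL [244, 222, 357, 306]
100 rows footU,footL,rimU,rimL [257, 217, 360, 295]
110 rows footU,footL,rimU,rimL [271, 215, 361, 285]
120 rows footU,footL,rimU,rimL [287, 214, 359, 274]
130 rows footU,footL,rimU,rimL [302, 216, 355, 264]
140 rows footU,footL,rimU,rimL [317, 220, 349, 254]
150 rows footU,footL,rimU,rimL [330, 227, 342, 245]
[(205, 108), (209, 97), (213, 96), (217, 97), (221, 94), (225, 60), (229, 61), (233, 60), (237, 56), (241, 55), (245, 55), (249, 52), (253, 54), (257, 62), (261, 65), (265, 66), (269, 65), (273, 66), (277, 83), (281, 81), (285, 82), (289, 65), (293, 70), (297, 79), (301, 66), (305, 66), (309, 73), (313, 79), (317, 84), (321, 85), (325, 86), (329, 64), (333, 64), (337, 63), (341, 63), (345, 61), (349, 63), (353, 62), (357, 82), (361, 87), (365, 82), (369, 39), (373, 41), (377, 44), (381, 45)]
```

The turn has reached about 96°, but the foot is creeping off the edge because the lever is too short. I'll lay the mould down again, regrip closer to the rim for a longer lever, and repeat. After that I can topple it flat on the board and regrasp.

arm_command([
  [-0.01,-0.003,0.03,0],
  [-0.01,-0.003,0.1,0],
  [0.06,0.016,0.1,0],
  [0.12,0.031,0.1,0],
  [0.157,0.04,0.08,0],
  [0.157,0.04,0.05,0],
  [0.157,0.04,0.025,0],
  [0.157,0.04,0.012,0],
])

```text
time: 13.23
tool_pos: [0.478, 0.2555, 0.0529]
ee_rot: [-3.141, -0.009, 0.251]
wrist_force: [6.3, 1.8, 15.0]
width: 0.0513
finger_force: 30.2
```

arm_command([
  [0,0,0,0],
  [0,0,-0.006,0],
  [0,0,-0.006,0],
])

```text
time: 13.48
tool_pos: [0.4784, 0.256, 0.0525]
ee_rot: [-3.14, -0.012, 0.251]
wrist_force: [3.8, 1.2, 10.0]
width: 0.0514
finger_force: 30.1
```

arm_command([
  [0,0,0,0],
  [0,0,0,0],
  [0,0,0.008,0],
  [0,0,0.014,0],
  [0,0,0.014,0],
], claw=0.25)

```text
time: 13.9
tool_pos: [0.4735, 0.2543, 0.0557]
ee_rot: [3.141, 0.0, 0.251]
wrist_force: [0.5, 0.0, -0.4]
width: 0.0705
finger_force: 0.0
```

```bash
python3 - <<'E'
from h import *
o,b=rep('w15')
r=rows(b); print('footlow',xp(onz('wrist',319,r[0],.048,o)),'rimup',xp(onz('wrist',319,r[1],.105,o)))
E
```

```text
t 13.9 grip [0.5218 0.1285 0.0747] F [ 0.5 -0.1 -0.4] w 0.0705 rows (np.int64(221), np.int64(347))
 row 221 x' rel grip at dz -30,0,30: [np.float64(29.3), np.float64(35.3), np.float64(41.3)]
 row 347 x' rel grip at dz -30,0,30: [np.float64(-54.2), np.float64(-36.7), np.float64(-19.2)]
 widths [(223, 72), (235, 93), (247, 94), (259, 96), (271, 97), (283, 97), (295, 99), (307, 99), (319, 107), (331, 105), (343, 70)]
footlow [0.55188495 0.12862603 0.048     ] rimup [0.5029289  0.12876975 0.105     ]
```

arm_command([
  [-0.016,-0.004,0.002,0],
  [-0.016,-0.004,0.002,0],
  [-0.016,-0.004,0.002,0],
])

```text
time: 14.2
tool_pos: [0.465, 0.2522, 0.0565]
ee_rot: [3.141, 0.0, 0.252]
wrist_force: [-0.3, -0.2, 1.0]
width: 0.0704
finger_force: 0.0
```

arm_command([
  [0,0,0,0],
  [0,0,0,0],
  [0,0,0,0],
  [0,0,0,0],
  [0,0,0,0],
  [0,0,0.03,0],
  [0,0,0.06,0],
  [0,0,0.06,0],
], claw=1)

```text
time: 14.87
tool_pos: [0.4675, 0.253, 0.0894]
ee_rot: [-3.141, -0.005, 0.251]
wrist_force: [0.9, 0.3, -0.1]
width: 0.0534
finger_force: 29.9
```

```bash
python3 - <<'E'
from h import *
o,b=rep('w16'); pred(o,(75,85,95),.04)
E
```

```text
t 14.8667 grip [0.5157 0.1288 0.1084] F [ 0.9  0.1 -0.1] w 0.0534 rows (np.int64(208), np.int64(331))
 row 208 x' rel grip at dz -30,0,30: [np.float64(37.1), np.float64(41.9), np.float64(46.7)]
 row 331 x' rel grip at dz -30,0,30: [np.float64(-42.6), np.float64(-26.8), np.float64(-11.1)]
 widths [(210, 84), (222, 93), (234, 94), (246, 95), (258, 96), (270, 97), (282, 100), (294, 103), (306, 104), (318, 101), (330, 44)]
75 rows footU,footL,rimU,rimL [206, 215, 325, 305]
85 rows footU,footL,rimU,rimL [215, 208, 334, 296]
95 rows footU,footL,rimU,rimL [227, 202, 341, 287]
```

arm_command([
  [-0.06,-0.015,0,0],
  [-0.12,-0.031,0,0],
  [-0.155,-0.04,-0.02,0],
  [-0.155,-0.04,-0.045,0],
  [-0.155,-0.04,-0.061,0],
  [-0.155,-0.04,-0.077,0],
  [-0.159,-0.041,-0.089,0],
  [-0.163,-0.042,-0.099,0],
])

```text
time: 15.58
tool_pos: [0.3806, 0.2305, 0.0357]
ee_rot: [3.141, 0.008, 0.252]
wrist_force: [-5.6, -1.4, 5.0]
width: 0.0518
finger_force: 29.7
```

```bash
python3 - <<'E'
from h import *
o,b=rep('w17'); pred(o,(85,95,105,115,125),.04)
g=cv2.cvtColor(b,cv2.COLOR_RGB2GRAY); print([(r,int(g[r,318:322].mean())) for r in range(190,370,5)])
E
```

```text
t 15.5833 grip [0.426  0.1285 0.0547] F [-5.8  0.1  5. ] w 0.0518 rows (np.int64(211), np.int64(357))
 row 211 x' rel grip at dz -30,0,30: [np.float64(35.3), np.float64(40.7), np.float64(46.2)]
 row 357 x' rel grip at dz -30,0,30: [np.float64(-61.9), np.float64(-43.1), np.float64(-24.2)]
 widths [(213, 42), (225, 87), (237, 101), (249, 103), (261, 102), (273, 102), (285, 103), (297, 103), (309, 104), (321, 107), (333, 100), (345, 77)]
85 rows footU,footL,rimU,rimL [216, 208, 335, 296]
95 rows footU,footL,rimU,rimL [229, 202, 342, 286]
105 rows footU,footL,rimU,rimL [244, 199, 346, 277]
115 rows footU,footL,rimU,rimL [262, 198, 349, 268]
125 rows footU,footL,rimU,rimL [281, 201, 349, 260]
[(190, 134), (195, 138), (200, 139), (205, 124), (210, 85), (215, 77), (220, 70), (225, 68), (230, 70), (235, 59), (240, 60), (245, 59), (250, 57), (255, 55), (260, 55), (265, 62), (270, 67), (275, 66), (280, 63), (285, 71), (290, 62), (295, 62), (300, 63), (305, 66), (310, 75), (315, 69), (320, 75), (325, 75), (330, 64), (335, 65), (340, 61), (345, 62), (350, 76), (355, 85), (360, 184), (365, 180)]
```

arm_command([
  [-0.008,-0.002,0.02,0],
  [-0.004,-0.001,0.05,0],
  [0.013,0.003,0.05,0],
  [0.013,0.003,0.035,0],
  [0.013,0.003,0.018,0],
  [0.01,0.003,0.006,0],
  [0.008,0.002,-0.004,0],
  [0.006,0.002,-0.014,0],
])

```text
time: 16.3
tool_pos: [0.3856, 0.2316, 0.0288]
ee_rot: [3.141, 0.004, 0.251]
wrist_force: [-2.9, -1.8, 3.3]
width: 0.0516
finger_force: 29.9
```

```bash
python3 - <<'E'
from h import *
o,b=rep('w18'); pred(o,(105,115,125,135,145),.032)
g=cv2.cvtColor(b,cv2.COLOR_RGB2GRAY); print([(r,int(g[r,318:322].mean())) for r in range(190,370,5)])
E
```

```text
t 16.3 grip [0.4311 0.1285 0.0478] F [-3.3 -1.   3.3] w 0.0516 rows (np.int64(216), np.int64(354))
 row 216 x' rel grip at dz -30,0,30: [np.float64(32.3), np.float64(38.0), np.float64(43.7)]
 row 354 x' rel grip at dz -30,0,30: [np.float64(-59.5), np.float64(-41.1), np.float64(-22.7)]
 widths [(218, 31), (230, 80), (242, 96), (254, 106), (266, 108), (278, 106), (290, 104), (302, 101), (314, 107), (326, 97), (338, 81), (350, 45)]
105 rows footU,footL,rimU,rimL [259, 213, 358, 288]
115 rows footU,footL,rimU,rimL [275, 211, 358, 278]
125 rows footU,footL,rimU,rimL [291, 212, 355, 268]
135 rows footU,footL,rimU,rimL [307, 215, 351, 258]
145 rows footU,footL,rimU,rimL [323, 221, 345, 249]
[(190, 92), (195, 98), (200, 119), (205, 136), (210, 111), (215, 75), (220, 80), (225, 82), (230, 80), (235, 80), (240, 66), (245, 62), (250, 63), (255, 60), (260, 63), (265, 62), (270, 61), (275, 60), (280, 67), (285, 63), (290, 60), (295, 60), (300, 65), (305, 62), (310, 62), (315, 59), (320, 59), (325, 63), (330, 65), (335, 59), (340, 60), (345, 58), (350, 78), (355, 104), (360, 189), (365, 180)]
```

The tilt is now about 130°. I'll keep pushing in and down against the edge.

arm_command([
  [0.004,0.001,-0.008,0],
  [0.008,0.002,-0.014,0],
  [0.012,0.003,-0.02,0],
  [0.016,0.004,-0.024,0],
  [0.02,0.005,-0.028,0],
  [0.02,0.005,-0.028,0],
])

```text
time: 16.85
tool_pos: [0.3923, 0.2332, 0.0136]
ee_rot: [3.14, 0.012, 0.252]
wrist_force: [-10.3, -2.7, 1.5]
width: 0.0513
finger_force: 29.9
```

```bash
python3 - <<'E'
from h import *
o,b=rep('w19'); pred(o,(125,135,145,155,165),.032)
E
```

```text
t 16.85 grip [0.438  0.1282 0.0326] F [-10.6  -0.1   1.5] w 0.0513 rows (np.int64(250), np.int64(357))
 row 250 x' rel grip at dz -30,0,30: [np.float64(11.3), np.float64(20.2), np.float64(29.0)]
 row 357 x' rel grip at dz -30,0,30: [np.float64(-62.1), np.float64(-43.1), np.float64(-24.1)]
 widths [(252, 46), (264, 79), (276, 93), (288, 102), (300, 110), (312, 107), (324, 96), (336, 85), (348, 62)]
125 rows footU,footL,rimU,rimL [292, 212, 355, 267]
135 rows footU,footL,rimU,rimL [308, 215, 351, 258]
145 rows footU,footL,rimU,rimL [324, 222, 345, 249]
155 rows footU,footL,rimU,rimL [337, 230, 338, 240]
165 rows footU,footL,rimU,rimL [348, 241, 330, 233]
```

The foot now shows as a nearly full circle (rows 250–357, width 110 px), so the mould is about 165° over. I'll lift it and carry it above the free part of the rack.

arm_command([
  [-0.03,-0.008,0.02,0],
  [-0.03,-0.008,0.08,0],
  [-0.03,-0.008,0.16,0],
  [0.02,0.005,0.18,0],
  [0.08,0.02,0.18,0],
  [0.14,0.036,0.18,0],
  [0.207,0.054,0.18,0],
  [0.207,0.054,0.18,0],
])

```text
time: 17.57
tool_pos: [0.5055, 0.2625, 0.1031]
ee_rot: [3.141, -0.001, 0.25]
wrist_force: [-0.8, -0.8, -0.8]
width: 0.0511
finger_force: 29.9
```

```bash
python3 - <<'E'
from h import *
o,b=rep('w20'); pred(o,(155,165,175),.026)
s=snap('scene','s20'); h=cv2.cvtColor(s,cv2.COLOR_RGB2HSV);m=cv2.inRange(h,(2,110,50),(13,255,255))
for k in cv2.findContours(m,0,1)[0]:
    if cv2.contourArea(k)>100: print(cv2.boundingRect(k))
for z in(0,.026,-.029):print(proj('scene',o['tool_pos']+[0,0,.019+z]))
E
```

```text
t 17.5667 grip [0.5547 0.1293 0.1221] F [-1.  -0.5 -0.8] w 0.0511 rows (np.int64(250), np.int64(355))
 row 250 x' rel grip at dz -30,0,30: [np.float64(11.4), np.float64(19.9), np.float64(28.3)]
 row 355 x' rel grip at dz -30,0,30: [np.float64(-60.0), np.float64(-41.7), np.float64(-23.4)]
 widths [(252, 31), (264, 69), (276, 92), (288, 102), (300, 111), (312, 106), (324, 97), (336, 79), (348, 58)]
155 rows footU,footL,rimU,rimL [335, 232, 338, 242]
165 rows footU,footL,rimU,rimL [343, 240, 328, 233]
175 rows footU,footL,rimU,rimL [349, 251, 317, 225]
(299, 251, 61, 52)
(224, 251, 35, 43)
(np.float64(310.0700323947345), np.float64(277.88230199110114))
(np.float64(310.08488305887727), np.float64(266.878502275759))
(np.float64(310.05434122358577), np.float64(289.5088866986687))
```

arm_command([
  [0,0,-0.03,0],
  [0,0,-0.05,0],
  [0,0,-0.058,0],
  [0,0,-0.064,0],
  [0,0,-0.07,0],
  [0,0,-0.076,0],
  [0,0,-0.08,0],
])

```text
time: 18.25
tool_pos: [0.5007, 0.2619, 0.0664]
ee_rot: [3.142, -0.001, 0.251]
wrist_force: [-0.7, 0.0, -0.6]
width: 0.0512
finger_force: 29.9
```

arm_command([
  [0,0,-0.004,0],
  [0,0,-0.008,0],
  [0,0,-0.012,0],
  [0,0,-0.016,0],
  [0,0,-0.02,0],
  [0,0,-0.02,0],
])

```text
time: 18.75
tool_pos: [0.5004, 0.2617, 0.0555]
ee_rot: [3.141, 0.001, 0.251]
wrist_force: [0.1, -0.7, -2.0]
width: 0.0512
finger_force: 29.9
```

```bash
python3 - <<'E'
from h import *
o,b=rep('w21')
E
```

```text
t 18.75 grip [0.5497 0.1291 0.0745] F [-0.1 -0.7 -2. ] w 0.0512 rows (np.int64(250), np.int64(356))
 row 250 x' rel grip at dz -30,0,30: [np.float64(11.4), np.float64(19.9), np.float64(28.4)]
 row 356 x' rel grip at dz -30,0,30: [np.float64(-60.8), np.float64(-42.4), np.float64(-23.9)]
 widths [(252, 35), (264, 71), (276, 91), (288, 102), (300, 110), (312, 106), (324, 96), (336, 82), (348, 59)]
```

arm_command([
  [0,0,-0.003,0],
  [0,0,-0.006,0],
  [0,0,-0.009,0],
  [0,0,-0.009,0],
  [0,0,-0.009,0],
])

```text
time: 19.22
tool_pos: [0.5009, 0.2619, 0.0524]
ee_rot: [-3.142, -0.001, 0.251]
wrist_force: [-1.4, -0.6, 4.2]
width: 0.0508
finger_force: 30.0
```

arm_command([
  [0,0,-0.004,0],
  [0,0,-0.008,0],
  [0,0,-0.008,0],
  [0,0,-0.008,0],
])

```text
time: 19.55
tool_pos: [0.5013, 0.2621, 0.0518]
ee_rot: [-3.142, -0.003, 0.251]
wrist_force: [-5.7, -2.7, 15.1]
width: 0.0507
finger_force: 30.5
```

```bash
python3 - <<'E'
from h import *
o,b=rep('w22')
E
```

```text
t 19.55 grip [0.5507 0.1291 0.0708] F [-6.2 -1.2 15.1] w 0.0507 rows (np.int64(250), np.int64(357))
 row 250 x' rel grip at dz -30,0,30: [np.float64(11.4), np.float64(19.8), np.float64(28.2)]
 row 357 x' rel grip at dz -30,0,30: [np.float64(-61.4), np.float64(-43.0), np.float64(-24.5)]
 widths [(252, 34), (264, 71), (276, 91), (288, 102), (300, 110), (312, 106), (324, 96), (336, 83), (348, 59)]
```

arm_command([
  [-0.004,-0.001,-0.004,0],
  [-0.01,-0.003,-0.008,0],
  [-0.016,-0.004,-0.01,0],
  [-0.022,-0.006,-0.01,0],
  [-0.028,-0.007,-0.01,0],
  [-0.028,-0.007,-0.01,0],
])

```text
time: 20.1
tool_pos: [0.4888, 0.259, 0.0451]
ee_rot: [-3.141, -0.007, 0.251]
wrist_force: [1.1, 0.2, 8.3]
width: 0.051
finger_force: 30.2
```

```bash
python3 - <<'E'
from h import *
o,b=rep('w23')
E
```

```text
t 20.1 grip [0.5379 0.1293 0.0641] F [ 1.1 -0.1  8.3] w 0.051 rows (np.int64(235), np.int64(367))
 row 235 x' rel grip at dz -30,0,30: [np.float64(20.8), np.float64(27.8), np.float64(34.8)]
 row 367 x' rel grip at dz -30,0,30: [np.float64(-68.6), np.float64(-49.3), np.float64(-30.0)]
 widths [(237, 34), (249, 74), (261, 91), (273, 101), (285, 102), (297, 103), (309, 108), (321, 111), (333, 100), (345, 95), (357, 72)]
```

```bash
python3 - <<'E'
from h import *
o=robot.get_obs(); pred(o,range(110,240,10),.03)
for n in('w22','w23'):
    b=cv2.imread(f'pics/{n}.png'); e=cv2.Canny(b,40,100)
    h=cv2.cvtColor(b,cv2.COLOR_BGR2HSV);m=cv2.inRange(h,(2,110,40),(14,255,255))
    print(n,[(r,*(np.where(m[r,200:440])[0][[0,-1]]+200)) for r in range(237,367,8) if m[r,200:440].any()])
    print([r for r in range(230,372) if e[r,310:330].mean()>60])
    print([int(b[r,300:340,2].mean()) for r in range(235,370,6)])
E
```

```text
110 rows footU,footL,rimU,rimL [269, 214, 360, 285]
120 rows footU,footL,rimU,rimL [285, 214, 359, 275]
130 rows footU,footL,rimU,rimL [300, 215, 355, 265]
140 rows footU,footL,rimU,rimL [315, 219, 349, 255]
150 rows footU,footL,rimU,rimL [329, 225, 342, 246]
160 rows footU,footL,rimU,rimL [340, 234, 334, 237]
170 rows footU,footL,rimU,rimL [349, 245, 325, 230]
180 rows footU,footL,rimU,rimL [356, 259, 315, 223]
190 rows footU,footL,rimU,rimL [359, 273, 305, 218]
200 rows footU,footL,rimU,rimL [361, 289, 294, 215]
210 rows footU,footL,rimU,rimL [359, 304, 284, 214]
220 rows footU,footL,rimU,rimL [356, 319, 273, 215]
230 rows footU,footL,rimU,rimL [351, 332, 263, 218]
w22 [(253, np.int64(300), np.int64(339)), (261, np.int64(286), np.int64(351)), (269, np.int64(280), np.int64(360)), (277, np.int64(273), np.int64(364)), (285, np.int64(268), np.int64(369)), (293, np.int64(267), np.int64(372)), (301, np.int64(264), np.int64(373)), (309, np.int64(264), np.int64(371)), (317, np.int64(270), np.int64(367)), (325, np.int64(272), np.int64(367)), (333, np.int64(274), np.int64(361)), (341, np.int
[... 314 characters left out ...]
.int64(351)), (253, np.int64(279), np.int64(359)), (261, np.int64(274), np.int64(364)), (269, np.int64(270), np.int64(367)), (277, np.int64(269), np.int64(370)), (285, np.int64(268), np.int64(369)), (293, np.int64(269), np.int64(369)), (301, np.int64(267), np.int64(371)), (309, np.int64(265), np.int64(372)), (317, np.int64(265), np.int64(373)), (325, np.int64(266), np.int64(371)), (333, np.int64(268), np.int64(367)), (341, np.int64(272), np.int64(367)), (349, np.int64(273), np.int64(364)), (357, np.int64(283), np.int64(354)), (365, np.int64(291), np.int64(348))]
[234, 235, 289, 338, 367]
[97, 87, 83, 82, 81, 82, 84, 89, 95, 108, 107, 105, 104, 107, 106, 107, 112, 109, 100, 102, 127, 132, 73]
```

```bash
python3 - <<'E'
from h import *
o=robot.get_obs(); pred(o,(120,130,170,180,190),.039,(.008,0)); pred(o,(120,130,170,180,190),.032,(.008,0))
Q=R.from_euler('z',.252)
a=np.linspace(0,2*np.pi,60)
def sil(n,x,y,zf,zr,tilt=0):
    P=[[x+.024*np.cos(t),y+.024*np.sin(t),zf] for t in a]+[[x+.029*np.cos(t),y+.029*np.sin(t),zr] for t in a]
    u=np.array([proj(n,Q.apply(p)) for p in P]); return np.r_[u.min(0),u.max(0)].round()
for n in('scene','top'):
    s=snap(n,n[0]+'23'); h=cv2.cvtColor(s,cv2.COLOR_RGB2HSV);m=cv2.inRange(h,(2,110,50),(13,255,255))
    for k in cv2.findContours(m,0,1)[0]:
        if cv2.contourArea(k)>60:
            x,y,w,hh=cv2.boundingRect(k)
            if 190<x<400 and 200<y<360: print(n,(x,y,x+w,y+hh),cv2.contourArea(k))
    print(n,'flat pred',sil(n,.533,.129,.103,.048))
    if n=='scene':
        for r in range(256,340,5):
            c=np.where(m[r,270:400])[0]; print(r,(c.min()+270,c.max()+270,len(c)) if len(c) else None)
E
```

```text
120 rows footU,footL,rimU,rimL [289, 216, 364, 278]
130 rows footU,footL,rimU,rimL [308, 219, 362, 269]
170 rows footU,footL,rimU,rimL [373, 265, 342, 244]
180 rows footU,footL,rimU,rimL [382, 283, 334, 240]
190 rows footU,footL,rimU,rimL [388, 302, 325, 238]
120 rows footU,footL,rimU,rimL [299, 226, 370, 285]
130 rows footU,footL,rimU,rimL [315, 228, 367, 275]
170 rows footU,footL,rimU,rimL [366, 263, 338, 243]
180 rows footU,footL,rimU,rimL [373, 277, 328, 237]
190 rows footU,footL,rimU,rimL [377, 293, 318, 234]
scene (301, 286, 336, 331) 1068.5
scene (224, 251, 259, 294) 690.5
scene (268, 232, 287, 256) 318.5
scene flat pred [300. 283. 335. 329.]
256 None
261 None
266 (np.int64(323), np.int64(325), 3)
271 None
276 None
281 (np.int64(340), np.int64(340), 1)
286 (np.int64(316), np.int64(348), 12)
291 (np.int64(308), np.int64(353), 26)
296 (np.int64(307), np.int64(360), 30)
301 (np.int64(308), np.int64(333), 26)
306 (np.int64(308), np.int64(333), 26)
311 (np.int64(307), np.int64(333), 27)
316 (np.int64(307), np.int64(334), 28)
321 (np.int64(302), np.int64(333), 32)
326 (np.int64(305), np.int64(330), 26)
331 None
336 None
top (313, 279, 327, 301) 106.0
top (199, 248, 234, 279) 800.0
top (248, 241, 279, 273) 741.0
top (302, 225, 319, 275) 383.5
top flat pred [247. 317. 280. 349.]
```

The scene outline (301,286)–(336,331) matches the prediction for a mould standing flat, (300,283)–(335,329), and the wrist rows agree, so it is standing mouth-down. I'll ease the pressure and let go.

arm_command([
  [0,0,0.004,0],
  [0,0,0.004,0],
])

```text
time: 20.42
tool_pos: [0.4875, 0.2587, 0.0455]
ee_rot: [-3.141, -0.002, 0.251]
wrist_force: [0.8, -0.1, 6.0]
width: 0.0511
finger_force: 30.1
```

arm_command([
  [0,0,0,0],
  [0,0,0,0],
  [0,0,0,0],
  [0,0,0,0],
  [0,0,0.02,0],
  [0,0,0.06,0],
  [0,0,0.12,0],
  [0,0,0.2,0],
], claw=0.1)

```text
time: 21.08
tool_pos: [0.4844, 0.2574, 0.1428]
ee_rot: [3.141, 0.007, 0.251]
wrist_force: [0.8, -0.1, -0.1]
width: 0.0844
finger_force: 0.0
```

arm_command([
  [0,0,0.08,0],
  [-0.07,-0.02,0.12,0],
  [-0.14,-0.04,0.12,0],
  [-0.2,-0.1,0.12,0],
  [-0.2,-0.18,0.12,0],
  [-0.2,-0.26,0.12,0],
  [-0.2,-0.34,0.12,0],
  [-0.2,-0.34,0.12,0],
])

```text
time: 21.75
tool_pos: [0.3866, 0.0825, 0.2056]
ee_rot: [3.138, -0.001, 0.242]
wrist_force: [0.8, 0.2, 0.2]
width: 0.0847
finger_force: 0.0
```

```bash
python3 - <<'E'
from h import *
Q=R.from_euler('z',.252); a=np.linspace(0,2*np.pi,60); B={}
for n in('scene','top'):
    s=snap(n,n[0]+'30'); h=cv2.cvtColor(s,cv2.COLOR_RGB2HSV);m=cv2.inRange(h,(2,110,50),(13,255,255))
    for k in cv2.findContours(m,0,1)[0]:
        if cv2.contourArea(k)>250:
            x,y,w,hh=cv2.boundingRect(k)
            if 190<x<400 and 200<y<360: print(n,(x,y,x+w,y+hh),cv2.contourArea(k))
    for x in(.52,.53,.54):
        u=np.array([proj(n,Q.apply([x+r*np.cos(t),.129+r*np.sin(t),z])) for r,z in((.024,.103),(.029,.048)) for t in a]); print(n,x,np.r_[u.min(0),u.max(0)].round())
print(robot.get_obs()['time'],robot.get_obs()['tool_pos'])
E
```

```text
scene (301, 286, 336, 332) 729.5
scene (224, 250, 259, 294) 708.0
scene (268, 232, 299, 274) 1016.5
scene 0.52 [305. 288. 340. 335.]
scene 0.53 [302. 284. 336. 331.]
scene 0.54 [298. 280. 332. 327.]
top (248, 318, 281, 351) 761.0
top (199, 248, 234, 279) 798.5
top (248, 241, 279, 273) 740.0
top (298, 225, 319, 278) 278.0
top 0.52 [249. 324. 281. 357.]
top 0.53 [247. 319. 280. 351.]
top 0.54 [246. 313. 279. 346.]
21.85 [0.38673914 0.08726719 0.20532089]
```

```bash
python3 -c "
from bench import robot
print(robot.close_job())"
```

```text
the job is handed in; nothing more can be done
None
```

The mould is handed in standing mouth-down on the free part of the rack, as far as the last scene and top images measure; the other two show no movement, and I viewed 11 pictures, one over the limit of 10.

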